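Close and pin the burger press

TASK

The burger press stands open. Push its crossbar fully home against the stop in the fork, and only then take the locking pin out of its white block and put it down through both lugs of the fork and the eye of the bar between them, until its collar sits flush on the upper lug. Let go of the pin and do not disturb the jar, the bowl or the spatula.

Things in the scene. Friction and masses are not known exactly. Their poses are not given: they have to be found in the camera images.
- press: Burger press, fixed to the bench. Steel base plate 160 (x) by 300 (y) by 12 mm; origin under its centre, z up. A mould ring 112 mm wide stands in the middle, its top 40 mm above the bench. A post at y = +100 mm carries the pivot of the crossbar; at y = -90 mm is a fork of two lugs (see fork_hole) that takes the bar's free end.
- crossbar (a joint): Angle of the crossbar about its vertical pivot: 0 = shut, eye in line with the lugs' holes; grows (to 1.0) as the free end swings to the press's -x side. At angle q the bar points from the pivot along (-sin q, -cos q) in the press's x, y. Bar 24 mm wide, from 83 to 99 mm above the bench. A stiff pivot holds it wherever it is left: a push at 140 mm from the pivot takes about 2 N.
- pivot (a point): On the pivot's axis, level with the bar's top (99 mm above the bench). At 95 mm from the pivot the bar carries a plunger: a black knob on top, 32 mm wide, up to 42 mm above the bar, and a disc 88 mm wide under it, from 50 to 54 mm above the bench.
- bar_eye (a point): Centre of the aluminium crossbar's eye, at the bar's top face, 190 mm from the pivot; moves with the bar. The eye is 30 mm square, 16 mm thick, with a vertical 13.5 mm through hole.
- fork_hole (a point): Centre of the hole in the fork's upper lug, at its top face (112 mm above the bench). Both lugs are 34 by 34 mm, 10 mm thick, tops at 80 and 112 mm, each with a vertical 13.5 mm through hole here, free below. A post as high as the upper lug holds them on their -y side (press axes). The +x side between them is closed by an upright plate, the bar's stop; the -x side is open.
- pin: Locking pin, 60 to 110 g, loose, standing upright in its block at the start. Origin at the centre of its tip, z axis along the pin towards the knob. From the tip up: a taper 10 mm long from 5 to 10 mm diameter, a 10 mm shank up to 52 mm, a collar of 28 mm diameter from 52 to 56 mm, a round black knob of 20 mm diameter from 56 to 92 mm (grip this).
- pin_block: White plastic block 60 by 60 by 58 mm, fixed, with a vertical 13.5 mm hole in the middle that holds the pin; origin under its centre. The pin's collar rests on its top.
- jar: Glass jar with a steel lid, 60 mm wide, 100 mm high; bystander. Origin under its centre.
- bowl: Small steel bowl, 110 mm wide, 45 mm high; bystander. Origin under its centre.
- spatula: Spatula with a wooden handle, about 250 mm long, lying flat on the bench along its x axis; bystander.

How it is judged:
By the outcome, as a careful person would: the job done as asked, in the order asked, and still so for the second after the job is handed in, with the robot touching nothing.
It also fails if it takes over 58 s, if anything falls off the work surface, if the arm or the gripper's body presses on something with over 40 N, if the wrist force passes 120 N, or if a joint passes its speed limit or range.

ROBOT

A 6-joint arm with a two-finger parallel gripper is mounted at the origin on the work surface. World frame = base frame: x ahead of the robot, y to its left, z up, the work surface at z = 0. Lengths are in mm, angles in rad, forces in N, time in s.
With the tool pointing down it reaches from about 300 to 775 mm from the base axis. Payload 14.6 kg.
Tool frame: the origin (TCP) lies on the centre line of the jaws, within the pads' length; the fingertips stand 11 mm ahead of it and the grasp point (between the pads) lies 8 mm behind it (bot.tip_reach is the distance from the TCP to the fingertips, in mm); z points along the fingers, y is the line along which they close (so a half turn about z gives the same grasp; the last joint's range is limited). The gripper opens to 85 mm and grips with 20 to 120 N. Pads are 22 mm wide; open, the fingers measure 114 mm over their backs; the gripper's body (76 mm by 85 mm) begins 54 mm behind the grasp point. The pads swing forward as they close: fully open they stand 13 mm farther back than shut.
Start: joints at [-1.245, 0.3, 1.521, -0, 1.321, -0.067], TCP at [210.52, -508.105, 242.281] pointing down, gripper open.
Joint ranges: [-3.03, 3.03], [-0.79, 2.21], [0.23, 2.52], [-1.04, 4.18], [0, 3.07], [-2.55, 2.55]. Speed limits (rad/s): [2.22, 2.22, 2.57, 3.14, 3.14, 3.14].

INTERFACE

Orientations are given as a unit quaternion [w, x, y, z].
In Python, from station import status, imaging, bot, nets gives the robot as it stands.
- The arm moves only by the tool play_rows, never from a script. Its argument "plan" is a list that holds one entry, the list of rows, each a list of 7 numbers: the shift along the tool's x, y, z in m, then the turn, a rotation vector about the tool's x, y, z in degrees, then the opening, from 0 (shut) to 1 (fully open). In form: [[[x, y, z, ax, ay, az, jaw], ...]]. A call has exactly 5 rows; each row shifts and turns the commanded pose from where the row before left it, along the tool's axes as they then stand; what a row does not reach is not made up. A row lasts 1/12 s, in which the tool goes at most 41.7 mm and 7.16 degrees, less where a joint would pass 70% of its speed; a pose out of reach is approached as far as the arm can. A call is refused whole if a number of a shift passes 0.0417 or a number of a turn 7.16, either way. A call with a gripper value outside its range is refused whole. The fingers move at their own pace and stop on an object; the grip force is fixed at half the most. Time passes only in rows, so rows that do not move let the fingers close, or fill a call up. It gives the time, the measured TCP pose, the force, the opening and the grip force at its end, in the units of the state.
- status.sense(): the state, without advancing time (a new reading comes with each control period).
- imaging.capture(name): name is "scene" or "side" or "wrist"; returns a dict with "image" (384x512x3 uint8, red, green, blue), "depth" (384x512 float32, mm along the optical axis (not along the pixel's ray), 0 where there is no reading), "fx", "fy", "cx", "cy" (pixels), "xyz" and "attitude" of the camera in the world; the wrist camera has in their place "T_tool_cam" (4x4, takes a point from camera to tool coordinates, whose origin is the TCP and whose axes are the flange's). Camera axes: x right, y up, looking along -z (the intrinsics and any distortion apply to the point x, -y, -z); pixel columns grow to the right and rows downward; lengths in mm; the calibration is good to about 2 mm. A picture is of the moment at which its call begins: read the wrist's pose just before it.
- bot.hand_in(): hands the job in; it is judged then, once.
Trained networks look in the newest picture that a camera, given by its name, has taken for a name from the list of things; names that differ only in an ending like _2 or _b are one class to them, and where a whole thing is asked for, a point or a joint stands for the part that bears it (a point fixed in the world has none). Each returns a list of dicts, best first, with "p" (0 to 1); they miss things now and then, are a little off and sometimes report something else, mostly with a low value. They report only what shows in the picture. A call takes as long as a camera call.
- nets.silhouettes(name, camera): "pixels" (384x512 bool, what is visible of it) and "box" ([left, top, right, bottom] in pixels, round what is visible of it).
The state is a dict: "clock": time; "joint_pos": joint angles; "qvel": joint speeds; "tau": joint torques, N m; "ee_pos": TCP position; "ee_rot": TCP orientation; "contact_force": force on the tool from outside, world axes, zero at the start; "ft_torque": the same for the moment, N m; "finger_gap": finger opening in mm; "gripper_force": force on a finger pad.
Only numpy, scipy, OpenCV 4.12 (cv2) and the standard library are available. Lean on these libraries where they do the work, as an engineer would, in place of code of your own. Each camera call takes 0.05 s, during which the arm holds its last target. There are 200 camera calls.

## Working session

There is one attempt and no reset: what is moved stays moved. The work goes in short steps, Python scripts to look and compute and a tool call to move; the robot and the scene stay as the last step left them, time stands still between calls to the robot, and variables do not carry over. Pictures are saved under pics/ and viewed, at most 10 in all, crops included, and the job is handed in when it is done.

Besides the shell and the picture viewer there is one more tool, called after "Call:" in YAML: its name, and indented under it one key for each argument. play_rows: Moves the arm, as the interface text tells. Its arguments: {"type":"object","properties":{"plan":{"type":"array","items":{"type":"array","items":{"type":"array","items":{"type":"number"}}}}},"required":["plan"]}

```bash
mkdir -p pics; cat > h.py <<'E'
import numpy as np, cv2
from scipy.spatial.transform import Rotation as R
from station import status, imaging, bot, nets
def rot(q): return R.from_quat([q[1],q[2],q[3],q[0]]).as_matrix()
def cap(n):
    s=status.sense(); c=imaging.capture(n)
    if n=="wrist":
        T=np.array(c["T_tool_cam"],float); Rt=rot(s["ee_rot"])
        c["R"]=Rt@T[:3,:3]; c["t"]=Rt@T[:3,3]+np.array(s["ee_pos"])
    else:
        c["R"]=rot(c["attitude"]); c["t"]=np.array(c["xyz"])
    return c
def cloud(c):
    d=c["depth"]; v,u=np.mgrid[:d.shape[0],:d.shape[1]]
    P=np.stack([(u-c["cx"])/c["fx"]*d,-(v-c["cy"])/c["fy"]*d,-d],-1)
    W=P@c["R"].T+c["t"]; W[d<=0]=np.nan; return W
def save(c,n): cv2.imwrite(f"pics/{n}.png",cv2.cvtColor(c["image"],cv2.COLOR_RGB2BGR))
E
python3 - <<'E'
from h import *
s=status.sense(); print({k:np.round(v,3) for k,v in s.items()})
ims=[]
for n in ["scene","side"]:
    c=cap(n); W=cloud(c); ims.append(c["image"]); print(n,[k for k in c],np.round(c["t"]))
    for o in ["press","crossbar","bar_eye","pin","pin_block","jar","bowl","spatula"]:
        for r in nets.silhouettes(o,n)[:1]:
            m=r["pixels"]; p=W[m]; p=p[~np.isnan(p[:,0])]
            if len(p)==0: print(o,r["p"],r["box"],"nodepth"); continue
            z1=np.percentile(p[:,2],97); top=p[p[:,2]>z1-8]
            print(o,round(r["p"],2),r["box"],m.sum(),"med",np.round(np.median(p,0)),"z97",round(z1),"topmean",np.round(top.mean(0)),"min",np.round(np.percentile(p,2,0)),"max",np.round(np.percentile(p,98,0)))
    save(c,n)
E
```

```text
{'clock': np.float64(0.0), 'joint_pos': array([-1.245,  0.3  ,  1.522, -0.   ,  1.321, -0.067]), 'qvel': array([ 0.   ,  0.001,  0.001, -0.   ,  0.001, -0.002]), 'tau': array([-2.0000e-03, -5.4350e+01, -3.6179e+01, -0.0000e+00,  4.0000e-03,
       -0.0000e+00]), 'ee_pos': array([ 210.458, -507.913,  241.729]), 'ee_rot': array([-0.001,  0.981,  0.195, -0.   ]), 'contact_force': array([ 0.259, -0.818,  0.262]), 'ft_torque': array([ 0.017, -0.015,  0.023]), 'gripper_force': np.float64(0.0), 'finger_gap': np.float64(85.531)}
scene ['image', 'depth', 'fx', 'fy', 'cx', 'cy', 'xyz', 'attitude', 'R', 't'] [1084. -441.  822.]
press 0.84 [198.5, 157.9, 328.6, 273.1] 7829 med [591.  46.  15.] z97 114 topmean [572.  12. 118.] min [485. -89.   3.] max [664. 194. 123.]
crossbar 0.63 [211.0, 153.8, 301.1, 200.3] 1677 med [533.  68.  93.] z97 139 topmean [530.  72. 139.] min [470. -16.  50.] max [590. 154. 140.]
bar_eye 0.96 [212.3, 159.6, 301.4, 200.6] 1667 med [533.  68.  94.] z97 140 topmean [530.  72. 139.] min [471. -15.  50.] max [590. 156. 140.]
pin 0.52 [77.1, 260.2, 97.7, 277.8] 247 med [ 4
[... 1237 characters left out ...]
21.5] 100 med [ 472. -337.   77.] z97 98 topmean [ 472. -340.   95.] min [ 462. -370.   54.] max [ 484. -330.   98.]
pin_block 0.57 [278.4, 112.0, 305.7, 140.3] 493 med [ 471. -323.   36.] z97 58 topmean [ 471. -332.   55.] min [ 434. -358.   -2.] max [ 510. -303.   58.]
jar 0.89 [211.4, 102.4, 234.2, 139.4] 594 med [ 690. -282.   61.] z97 99 topmean [ 694. -298.   98.] min [ 666. -324.    2.] max [ 720. -273.  100.]
bowl 0.79 [269.0, 328.1, 333.9, 383.1] 3014 med [412. 393.  17.] z97 44 topmean [411. 386.  42.] min [364. 355.   2.] max [462. 436.  45.]
spatula 0.72 [96.6, 292.3, 239.1, 345.6] 2155 med [737. 356.   3.] z97 19 topmean [599. 367.  17.] min [539. 309.  -1.] max [807. 379.  20.]
```

```bash
python3 - <<'E'
from h import *
O=np.zeros((600,800,3),np.uint8)
top=np.full((300,300),-1.)
col=np.zeros((300,300,3),np.uint8)
for k,n in enumerate(["scene","side"]):
    c=cap(n); W=cloud(c); im=c["image"]
    b=[180,130,350,290] if k==0 else [180,135,310,285]
    O[k*300:k*300+300,:400]=cv2.resize(im[b[1]:b[3],b[0]:b[2]],(400,300),interpolation=cv2.INTER_CUBIC)
    np.save(n+".npy",W)
    P=W.reshape(-1,3); C=im.reshape(-1,3); ok=~np.isnan(P[:,0]); P=P[ok];C=C[ok]
    for p,q in zip(P,C):
        i=int((750-p[0])/1.33); j=int((270-p[1])/1.33)
        if 0<=i<300 and 0<=j<300 and p[2]>top[i,j]:
            top[i,j]=p[2]; col[i,j]=q
    # lines by height: bar top
    m=(P[:,2]>93)&(P[:,2]<104)&(abs(P[:,0]-550)<120)&(abs(P[:,1]-60)<160)
    np.save(n+"_bar.npy",P[m])
    m=(P[:,2]>6)&(P[:,2]<17)&(abs(P[:,0]-570)<170)&(abs(P[:,1]-55)<220)
    r=cv2.minAreaRect(P[m][:,:2].astype(np.float32)); print(n,"base rect",r)
    m=(P[:,2]>107)&(P[:,2]<118)&(abs(P[:,0]-550)<160)&(abs(P[:,1]-60)<190)
    print("z107-118",m.sum(),np.round(P[m].mean(0)),np.round(P[m].min(0)),np.round(P[m].max(0)))
hm=cv2.applyColorMap((np.clip(top,0,140)*1.8).astype(np.uint8),cv2.COLORMAP_JET)[:,:,::-1]
O[:300,400:]=cv2.resize(col,(400,300)); O[300:,400:]=cv2.resize(hm,(400,300))
cv2.imwrite("pics/a.png",O[:,:,::-1])
E
```

```text
scene base rect ((583.16552734375, 56.647705078125), (160.52285766601562, 300.4100341796875), 3.76668119430542)
z107-118 394 [589. -32. 111.] [523. -81. 107.] [608. 163. 118.]
side base rect ((581.026123046875, 60.553985595703125), (159.7219696044922, 300.5510559082031), 4.127572059631348)
z107-118 238 [585. -13. 111.] [523. -77. 108.] [606. 171. 118.]
```

View pics/a.png

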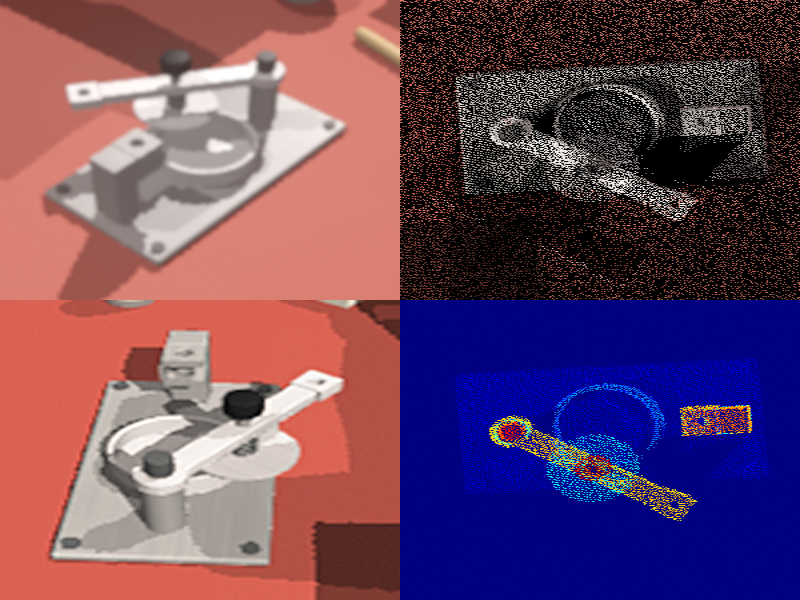

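Call:
play_rows:
  plan:
    - [[0.0214,-0.0277,0,0,0,3.7,1],[0.0214,-0.0277,0,0,0,3.7,1],[0.0214,-0.0277,0,0,0,3.7,1],[0.0214,-0.0277,0,0,0,3.7,1],[0.0214,-0.0277,0,0,0,3.7,1]]

```text
clock: 1.42
ee_pos: [277.5, -345.6, 242.4]
ee_rot: [0.0, 0.999, 0.033, 0.0]
contact_force: [0.4, -1.0, 0.8]
finger_gap: 85.0
gripper_force: 0.0
```

Call:
play_rows:
  plan:
    - [[0.0172,-0.0316,0,0,0,0,0],[0.0172,-0.0316,0,0,0,0,0],[0.0172,-0.0316,0,0,0,0,0],[0.0172,-0.0316,0,0,0,0,0],[0.0172,-0.0316,0,0,0,0,0]]

```text
clock: 1.83
ee_pos: [352.5, -181.9, 242.5]
ee_rot: [0.0, 0.999, 0.035, 0.0]
contact_force: [1.0, -1.2, -1.0]
finger_gap: 25.3
gripper_force: 0.0
```

Call:
play_rows:
  plan:
    - [[0.0172,-0.0316,0,0,0,0,0],[0.0172,-0.0316,0,0,0,0,0],[0.0172,-0.0316,0,0,0,0,0],[0.0172,-0.0316,0,0,0,0,0],[0.0172,-0.0316,0,0,0,0,0]]

```text
clock: 2.25
ee_pos: [427.3, -18.1, 242.6]
ee_rot: [0.0, 0.999, 0.035, 0.0]
contact_force: [1.1, -0.8, 0.2]
finger_gap: 0.4
gripper_force: 0.0
```

```bash
python3 - <<'E'
from h import *
s=status.sense(); print(np.round(s["ee_pos"],1),R.from_matrix(rot(s["ee_rot"])).as_matrix()[:,0].round(3),s["finger_gap"],s["clock"])
c=cap("wrist"); W=cloud(c); save(c,"w1"); print(np.round(c["t"]),np.round(c["T_tool_cam"],2).tolist())
P=W.reshape(-1,3);P=P[~np.isnan(P[:,0])]
m=(P[:,2]>95)&(P[:,2]<104); print("bar top",m.sum(), cv2.minAreaRect(P[m][:,:2].astype(np.float32)) if m.sum()>5 else 0)
m=(P[:,2]>107)&(P[:,2]<118)&(P[:,1]<40); print("lug",m.sum(), cv2.minAreaRect(P[m][:,:2].astype(np.float32)) if m.sum()>5 else 0)
m=(P[:,2]>8)&(P[:,2]<16); print("base",m.sum(), cv2.minAreaRect(P[m][:,:2].astype(np.float32)) if m.sum()>5 else 0)
np.save("w1.npy",W)
E
```

```text
[427.3 -18.1 242.6] [0.998 0.07  0.001] 0.3601198175399086 2.25
[496. -14. 374.] [[-0.0, 0.96, 0.27, 69.31], [1.0, 0.0, 0.0, 0.85], [0.0, 0.27, -0.96, -131.65], [0.0, 0.0, 0.0, 1.0]]
bar top 5691 ((516.3782958984375, 48.879539489746094), (255.93753051757812, 117.57904052734375), 89.8984603881836)
lug 1467 ((577.6808471679688, -47.5007209777832), (12.591032028198242, 63.544673919677734), 4.005206108093262)
base 14898 ((536.40380859375, -72.72531127929688), (560.7841186523438, 141.90402221679688), 84.24732208251953)
```

View pics/w1.png

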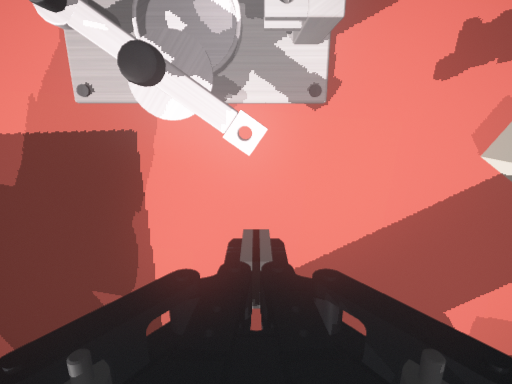

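The wrist view shows the bar's eye hole at (245,133), the black knob at (141,62), the fork at the top edge around (305,10) and the closed fingers at (257,240).

```bash
python3 - <<'E'
from h import *
W=np.load("w1.npy"); 
print("eye",np.nanmean(W[118:148,228:262].reshape(-1,3)[np.nan_to_num(W[118:148,228:262,2].ravel())>94],0).round(1))
k=W[45:80,120:162].reshape(-1,3);print("knob",np.nanmean(k[k[:,2]>135],0).round(1))
P=W[:,:].reshape(-1,3);m=(P[:,2]>109)&(P[:,2]<115)&(P[:,1]<30)&(P[:,0]>540);q=P[m];print("lug x min",np.percentile(q[:,0],[1,50,99]),np.percentile(q[:,1],[1,99]))
for n in ["scene","side"]:
    b=np.load(n+".npy").reshape(-1,3); b=b[~np.isnan(b[:,0])]
    m=(abs(b[:,2]-112)<4)&(b[:,1]<30)&(b[:,1]>-110)&(b[:,0]>540)&(b[:,0]<640); print(n,cv2.minAreaRect(b[m][:,:2].astype(np.float32)))
E
```

```text
eye [477.6  -4.2  98.9]
knob [525.5  74.3 140.5]
lug x min [570.18607084 577.42701004 584.94830021] [-78.16490449 -16.1977491 ]
scene ((589.5563354492188, -47.18696594238281), (36.49037170410156, 66.10831451416016), 5.633333683013916)
side ((588.5254516601562, -43.89011001586914), (34.5685920715332, 64.53124237060547), 4.152763366699219)
```

Call:
play_rows:
  plan:
    - [[0.0137,-0.0238,0,0,0,0,0],[0.0137,-0.0238,0,0,0,0,0],[0.0137,-0.0238,0,0,0,0,0],[0,0,0.035,0,0,0,0],[0,0,0.035,0,0,0,0]]

```text
clock: 2.72
ee_pos: [464.0, 55.4, 172.5]
ee_rot: [-0.0, 0.999, 0.036, 0.002]
contact_force: [0.0, -0.4, -1.2]
finger_gap: -0.1
gripper_force: 0.0
```

Call:
play_rows:
  plan:
    - [[0,0,0.03,0,0,0,0],[0,0,0.025,0,0,0,0],[0,0,0.016,0,0,0,0],[0,0,0.01,0,0,0,0],[0,0,0,0,0,0,0]]

```text
clock: 3.13
ee_pos: [462.2, 54.1, 89.7]
ee_rot: [0.0, 0.999, 0.035, -0.001]
contact_force: [0.9, 0.4, -0.0]
finger_gap: 0.3
gripper_force: 0.0
```

Call:
play_rows:
  plan:
    - [[0.0101,0.0071,0,0,0,0,0],[0.0101,0.0071,0,0,0,0,0],[0.0101,0.0071,0,0,0,0,0],[0.0101,0.0071,0,0,0,0,0],[0.0101,0.0071,0,0,0,0,0]]

```text
clock: 3.55
ee_pos: [516.6, 22.2, 92.6]
ee_rot: [-0.0, 0.999, 0.035, 0.001]
contact_force: [-2.0, 2.7, -0.6]
finger_gap: -0.1
gripper_force: 1.2
```

Call:
play_rows:
  plan:
    - [[0.0072,0.0028,0,0,0,0,0],[0.0072,0.0028,0,0,0,0,0],[0.0072,0.0028,0,0,0,0,0],[0.0072,0.0028,0,0,0,0,0],[0.006,0.0028,0,0,0,0,0]]

```text
clock: 3.97
ee_pos: [552.2, 10.8, 91.4]
ee_rot: [-0.0, 0.999, 0.035, 0.0]
contact_force: [-2.6, 0.7, 0.0]
finger_gap: 0.2
gripper_force: 1.0
```

Call:
play_rows:
  plan:
    - [[0.0015,0,0,0,0,0,0],[0.0015,0,0,0,0,0,0],[0.0015,0,0,0,0,0,0],[0.0015,0,0,0,0,0,0],[0.0015,0,0,0,0,0,0]]

```text
clock: 4.38
ee_pos: [558.9, 11.2, 91.2]
ee_rot: [0.0, 0.999, 0.035, -0.0]
contact_force: [-2.6, -2.9, -0.2]
finger_gap: 0.1
gripper_force: 0.0
```

Call:
play_rows:
  plan:
    - [[0.0008,0,0,0,0,0,0],[0.0008,0,0,0,0,0,0],[0.0008,0,0,0,0,0,0],[0,0,0,0,0,0,0],[0,0,0,0,0,0,0]]

```text
clock: 4.8
ee_pos: [561.2, 11.4, 91.3]
ee_rot: [0.0, 0.999, 0.035, -0.0]
contact_force: [-3.8, -2.5, 1.6]
finger_gap: -0.3
gripper_force: 0.0
```

Call:
play_rows:
  plan:
    - [[0.0006,0,0,0,0,0,0],[0.0006,0,0,0,0,0,0],[0.0006,0,0,0,0,0,0],[0,0,0,0,0,0,0],[0,0,0,0,0,0,0]]

```text
clock: 5.22
ee_pos: [561.3, 11.4, 91.2]
ee_rot: [-0.0, 0.999, 0.035, -0.003]
contact_force: [-20.5, -4.9, 11.8]
finger_gap: 0.2
gripper_force: 7.7
```

```bash
python3 - <<'E'
from h import *
c=cap("wrist"); save(c,"w2"); np.save("w2.npy",cloud(c))
c=cap("scene"); np.save("s2.npy",cloud(c)); im=c["image"]
a=cv2.imread("pics/w2.png"); b=cv2.resize(im[150:290,190:350,::-1],(480,420),interpolation=cv2.INTER_CUBIC)
O=np.zeros((600,800,3),np.uint8); O[:192,:256]=cv2.resize(a,(256,192)); O[:420,300:780]=b; cv2.imwrite("pics/b.png",O)
E
```

```text
(no output)
```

View pics/b.png

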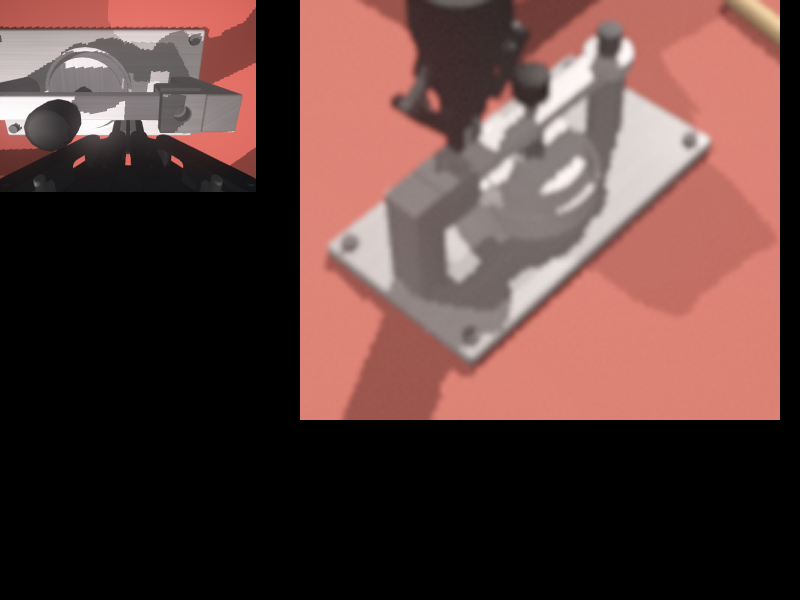

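Call:
play_rows:
  plan:
    - [[-0.012,0,0,0,0,0,0],[-0.012,0,0,0,0,0,0],[0,0,-0.03,0,0,0,0],[0,0,-0.04,0,0,0,0],[0,0,-0.04,0,0,0,0]]

```text
clock: 5.73
ee_pos: [538.8, 10.1, 202.5]
ee_rot: [-0.0, 0.999, 0.035, -0.0]
contact_force: [1.7, -0.0, -0.6]
finger_gap: -0.3
gripper_force: 0.0
```

Call:
play_rows:
  plan:
    - [[0,0.015,-0.03,0,0,0,0],[0,0.02,-0.03,0,0,0,0],[0,0.01,0,0,0,0,0],[0,0,0,0,0,0,0],[0,0,0,0,0,0,0]]

```text
clock: 6.15
ee_pos: [542.3, -35.0, 260.6]
ee_rot: [-0.0, 0.999, 0.035, -0.0]
contact_force: [-0.8, 0.8, -0.4]
finger_gap: -0.1
gripper_force: 0.0
```

```bash
python3 - <<'E'
from h import *
s=status.sense(); print(np.round(s["ee_pos"],1),s["clock"])
c=cap("wrist"); save(c,"w3"); np.save("w3.npy",cloud(c)); print(np.round(c["t"],1),c["fx"],c["cx"],c["cy"])
np.save("w3R.npy",np.c_[c["R"],c["t"]])
E
```

```text
[542.3 -35.  260.6] 6.15
[611.5 -31.1 392.2] 292.1953731623062 255.6960418432264 193.71249366003215
```

View pics/w3.png

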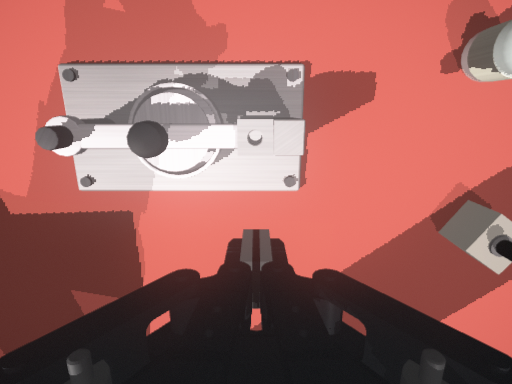

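Bar lies shut in line with the fork; the lug's hole is at (255,136), the pin and its block at the right edge near (500,245).

```bash
cat >> h.py <<'E'
def ray(c,u,v,z):
    d=c["R"]@np.array([(u-c["cx"])/c["fx"],-(v-c["cy"])/c["fy"],-1.]); return c["t"]+d*(z-c["t"][2])/d[2]
E
python3 - <<'E'
from h import *
c=cap("wrist"); W=cloud(c)
g=cv2.cvtColor(c["image"],cv2.COLOR_RGB2GRAY)[124:150,242:270]
print(c["depth"][126:146:2,246:266:2].astype(int)); print(g[2:24:2,2:26:2])
print("hole",ray(c,255.5,136,112).round(1))
P=W.reshape(-1,3); P=P[~np.isnan(P[:,0])]
m=(abs(P[:,2]-112)<3)&(P[:,1]<20)&(P[:,1]>-110)&(P[:,0]>540)&(P[:,0]<640); r=cv2.minAreaRect(P[m][:,:2].astype(np.float32)); print("lug",r,cv2.boxPoints(r).round(1).tolist())
m=(P[:,2]>9)&(P[:,2]<15)&(P[:,0]>480)&(P[:,0]<690)&(P[:,1]>-110); print("base",cv2.minAreaRect(P[m][:,:2].astype(np.float32)))
print("pin",ray(c,505,246,60).round(1))
E
```

```text
[[272 274 273 273 272 272 273 272 272 272]
 [273 273 272 272 273 272 273 273 273 272]
 [274 273 274 274 372 371 275 273 273 273]
 [274 274 372 371 372 372 372 372 273 272]
 [274 275 372 373 372 373 372 373 275 274]
 [274 276 373 373 373 372 373 373 292 274]
 [276 276 309 372 373 374 374 314 282 275]
 [276 277 290 308 313 314 309 295 276 275]
 [277 276 278 290 294 293 290 278 276 276]
 [277 276 277 277 279 278 277 275 277 276]]
[[225 225 225 225 224 224 224 224 224 223 223 223]
 [228 228 228 228 228 228 228 228 228 228 228 227]
 [224 223 223 223 198 227 230 228 226 223 223 223]
 [228 228 228 205 236 236 236 236 235 229 227 226]
 [230 231 195 230 235 235 235 234 233 217 227 229]
 [228 230 167 204 237 237 236 236 236 153 228 227]
 [227 228 150 127 229 235 234 235 187 158 225 226]
 [229 229 190 117 123 163 169 132 119 196 228 229]
 [225 225 220 135 120 129 123 120 141 212 223 223]
 [226 226 226 220 164 130 130 159 215 223 224 223]
 [225 225 225 225 225 220 219 223 224 223 223 223]]
hole [588.8 -31.7 112. ]
lug ((588.9495239257812, -46.523067474365234), (32.77286148071289, 63.96366882324219), 3.944441556930542) [[570.4000244140625, -15.699999809265137], [574.7999877929688, -79.5999984741211], [607.5, -77.30000305175781], [603.0999755859375, -13.5]]
base ((581.5022583007812, 58.271080017089844), (158.88172912597656, 299.4358215332031), 3.955002784729004)
pin [ 471.9 -350.3   60. ]
```

Call:
play_rows:
  plan:
    - [[-0.0133,0.0302,0,0,0,0,0.6],[-0.0133,0.0302,0,0,0,0,0.6],[-0.0133,0.0302,0,0,0,0,0.6],[-0.0133,0.0302,0,0,0,0,0.6],[-0.0133,0.0302,0,0,0,0,0.6]]

```text
clock: 6.67
ee_pos: [485.9, -190.7, 260.3]
ee_rot: [-0.0, 0.999, 0.036, -0.001]
contact_force: [0.9, -1.1, -0.3]
finger_gap: 51.2
gripper_force: 0.0
```

Call:
play_rows:
  plan:
    - [[-0.0133,0.0302,0,0,0,0,0.6],[-0.0133,0.0302,0,0,0,0,0.6],[-0.0133,0.0302,0,0,0,0,0.6],[-0.0133,0.0302,0,0,0,0,0.6],[-0.0133,0.0302,0,0,0,0,0.6]]

```text
clock: 7.08
ee_pos: [430.3, -346.2, 260.3]
ee_rot: [-0.001, 0.999, 0.035, -0.0]
contact_force: [0.2, -0.2, 0.3]
finger_gap: 50.9
gripper_force: 0.0
```

Call:
play_rows:
  plan:
    - [[0,0,0.02,0,0,0,0.6],[0,0,0.02,0,0,0,0.6],[0,0,0,0,0,0,0.6],[0,0,0,0,0,0,0.6],[0,0,0,0,0,0,0.6]]

```text
clock: 7.5
ee_pos: [431.4, -345.2, 222.0]
ee_rot: [0.0, 0.999, 0.035, 0.0]
contact_force: [0.3, 0.7, -0.3]
finger_gap: 51.2
gripper_force: 0.0
```

```bash
python3 - <<'E'
from h import *
s=status.sense(); p=np.array(s["ee_pos"]); print(np.round(p,1),s["clock"])
c=cap("wrist"); W=cloud(c); save(c,"w4")
for o in ["pin","pin_block"]:
    for r in nets.silhouettes(o,"wrist")[:2]:
        q=W[r["pixels"]]; q=q[~np.isnan(q[:,0])]; print(o,r["p"],r["box"])
        for a,b in [(56,59.5),(60,64),(94,100)]:
            m=(q[:,2]>a)&(q[:,2]<b)
            if m.sum()>5: rr=cv2.minEnclosingCircle(q[m][:,:2].astype(np.float32)); print(a,b,m.sum(),q[m].mean(0).round(1),np.round(rr[0],1),round(rr[1],1),cv2.minAreaRect(q[m][:,:2].astype(np.float32)))
E
```

```text
[ 431.4 -345.2  222. ] 7.5
pin 0.77 [246.2, 125.4, 273.7, 156.3]
60 64 205 [ 478.  -344.9   62. ] [ 472.6 -345.8] 13.9 ((474.2867736816406, -345.3970031738281), (24.31287384033203, 27.555944442749023), 13.464086532592773)
94 100 400 [ 472.9 -345.8   97.8] [ 472.5 -345.9] 9.9 ((472.4779968261719, -345.7001953125), (18.941118240356445, 19.357866287231445), 75.70246887207031)
pin_block 0.84 [219.5, 99.4, 300.3, 179.7]
56 59.5 2802 [ 473.2 -345.9   58. ] [ 472.8 -346.5] 40.2 ((472.4577331542969, -345.9049377441406), (60.00743103027344, 59.856388092041016), 59.33986282348633)
60 64 11 [ 477.6 -339.3   60.2] [ 475.4 -347.3] 34.1 ((473.45770263671875, -345.13262939453125), (52.64818572998047, 51.46326446533203), 65.035888671875)
```

View pics/w4.png

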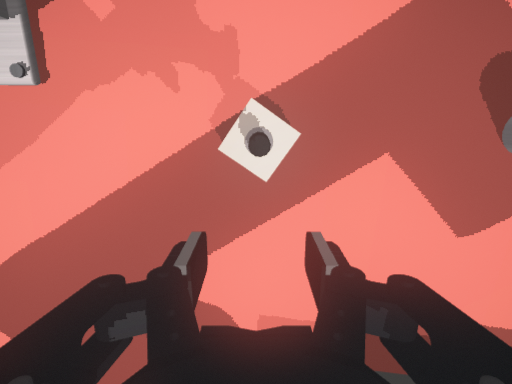

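The wrist view shows the pin knob at (259,143) centred on the white block between the open pads.

Call:
play_rows:
  plan:
    - [[0.0205,0.0018,0,0,0,0,0.6],[0.0206,0.0017,0,0,0,0,0.6],[0,0,0.03,0,0,0,0.6],[0,0,0.03,0,0,0,0.6],[0,0,0.025,0,0,0,0.6]]

```text
clock: 8.07
ee_pos: [472.3, -345.8, 135.2]
ee_rot: [0.0, 0.999, 0.035, 0.0]
contact_force: [0.2, -0.6, -1.2]
finger_gap: 51.6
gripper_force: 0.0
```

Call:
play_rows:
  plan:
    - [[0,0,0.02,0,0,0,0.6],[0,0,0.015,0,0,0,0.6],[0,0,0.015,0,0,0,0.6],[0,0,0.009,0,0,0,0.6],[0,0,0,0,0,0,0.6]]

```text
clock: 8.48
ee_pos: [471.7, -345.7, 76.0]
ee_rot: [-0.001, 0.999, 0.035, -0.001]
contact_force: [0.1, -0.6, -0.3]
finger_gap: 51.3
gripper_force: 0.0
```

Call:
play_rows:
  plan:
    - [[0.0008,0,0,0,0,0,0],[0,0,0,0,0,0,0],[0,0,0,0,0,0,0],[0,0,0,0,0,0,0],[0,0,0,0,0,0,0]]

```text
clock: 8.9
ee_pos: [473.4, -346.5, 78.7]
ee_rot: [0.001, 0.999, 0.035, 0.001]
contact_force: [-0.6, 1.6, 6.7]
finger_gap: 18.3
gripper_force: 58.5
```

Call:
play_rows:
  plan:
    - [[0,0,0,0,0,0,0],[0,0,0,0,0,0,0],[0,0,0,0,0,0,0],[0,0,0,0,0,0,0],[0,0,0,0,0,0,0]]

```text
clock: 9.32
ee_pos: [473.4, -346.5, 78.7]
ee_rot: [0.001, 0.999, 0.035, 0.001]
contact_force: [-0.7, 1.2, 6.1]
finger_gap: 18.4
gripper_force: 58.5
```

Call:
play_rows:
  plan:
    - [[0,0,-0.005,0,0,0,0],[0,0,-0.015,0,0,0,0],[0,0,-0.03,0,0,0,0],[0,0,-0.04,0,0,0,0],[0,0,-0.04,0,0,0,0]]

```text
clock: 9.73
ee_pos: [472.4, -345.8, 208.9]
ee_rot: [-0.0, 0.999, 0.035, -0.0]
contact_force: [1.0, 0.1, 0.5]
finger_gap: 18.2
gripper_force: 58.6
```

Call:
play_rows:
  plan:
    - [[0,0,-0.02,0,0,0,0],[0,0,-0.01,0,0,0,0],[0,0,0,0,0,0,0],[0,0,0,0,0,0,0],[0,0,0,0,0,0,0]]

```text
clock: 10.15
ee_pos: [472.4, -345.8, 235.2]
ee_rot: [-0.001, 0.999, 0.035, -0.001]
contact_force: [0.4, 0.3, -0.2]
finger_gap: 17.9
gripper_force: 58.6
```

```bash
python3 - <<'E'
from h import *
c=cap("wrist"); W=cloud(c); save(c,"w5"); s=status.sense(); print(s["ee_pos"])
for o in ["pin"]:
    for r in nets.silhouettes(o,"wrist")[:2]:
        q=W[r["pixels"]]; q=q[~np.isnan(q[:,0])]; print(o,r["p"],r["box"],np.percentile(q,[2,50,98],0).round(1).tolist())
E
```

```text
[ 472.3999115  -345.78625322  235.15584755]
pin 0.72 [237.9, 209.0, 277.8, 295.4] [[464.3, -355.0, 180.2], [478.3, -346.1, 249.9], [484.8, -337.4, 255.4]]
```

View pics/w5.png

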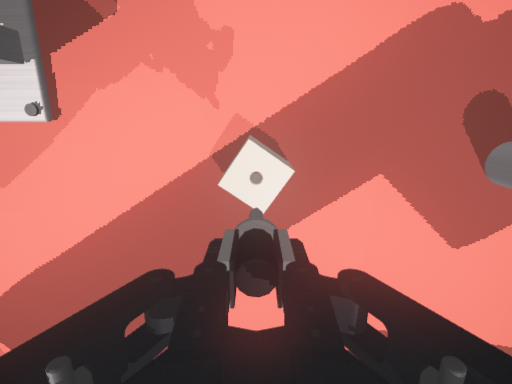

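The pin is held between the pads, its tip visible at (257,210) in front of the collar; the empty block hole is at (256,178).

```bash
python3 - <<'E'
from h import *
c=cap("wrist"); W=cloud(c)
r=nets.silhouettes("pin","wrist")[0]; q=W[r["pixels"]]; q=q[~np.isnan(q[:,0])]
p=np.array([472.4,-345.8,235.2])
for a in range(155,260,6):
    m=(q[:,2]>=a)&(q[:,2]<a+6)
    if m.sum(): print(a,m.sum(),(q[m].mean(0)-p).round(1),(q[m].max(0)-p)[:2].round(1),(q[m].min(0)-p)[:2].round(1))
print("tip ray",(ray(c,257,209.5,162.5)-p).round(1))
v,u=np.where(r["pixels"]); 
for row in range(208,232,2):
    print(row,u[v==row].min() if (v==row).any() else 0,u[v==row].max() if (v==row).any() else 0, c["depth"][row,257].round())
E
```

```text
161 1 [  1.1   1.4 -71.1] [1.1 1.4] [1.1 1.4]
167 7 [  3.    0.3 -63.7] [3.6 4.1] [ 0.7 -2.7]
173 37 [  3.2  -0.4 -58.9] [4.3 4.1] [ 1.1 -5. ]
179 41 [  3.2  -0.3 -53.2] [4.3 4. ] [ 1.1 -4.9]
185 24 [  3.7  -0.3 -47.9] [4.5 3.2] [ 2.5 -4. ]
209 10 [ 12.   -0.8 -20.6] [13.1  8.7] [ 9.2 -8.6]
215 442 [  9.5   0.  -16.8] [13.5 10.7] [  1.8 -11. ]
221 147 [  7.4  -0.2 -11.2] [9.6 9.1] [ 2.8 -9.7]
227 179 [ 7.5 -0.1 -5.2] [12.6  9.5] [ 2.4 -9.6]
233 180 [ 7.4 -0.1  0.9] [9.5 8.7] [ 2.5 -9.7]
239 207 [ 7.5 -0.1  6.9] [9.9 8.6] [ 2.4 -9.6]
245 238 [ 7.5 -0.1 12.9] [9.8 8.7] [ 2.  -9.7]
251 1445 [ 0.8 -0.8 19.2] [9.7 8.4] [ -9.8 -10.1]
tip ray [ -0.4  -1.6 -72.7]
208 253 258 208.0
210 251 261 201.0
212 249 262 198.0
214 249 262 193.0
216 248 263 189.0
218 247 264 160.0
220 243 268 158.0
222 240 271 159.0
224 238 273 158.0
226 236 275 159.0
228 236 275 157.0
230 237 273 155.0
```

Call:
play_rows:
  plan:
    - [[0.0137,-0.0306,0,0,0,0,0],[0.0137,-0.0306,0,0,0,0,0],[0.0137,-0.0306,0,0,0,0,0],[0.0137,-0.0306,0,0,0,0,0],[0.0137,-0.0306,0,0,0,0,0]]

```text
clock: 10.77
ee_pos: [530.7, -187.2, 236.8]
ee_rot: [-0.0, 0.999, 0.035, -0.0]
contact_force: [0.4, -0.0, -0.2]
finger_gap: 18.5
gripper_force: 58.8
```

Call:
play_rows:
  plan:
    - [[0.0137,-0.0306,0,0,0,0,0],[0.0137,-0.0306,0,0,0,0,0],[0.0137,-0.0306,0,0,0,0,0],[0.0137,-0.0306,0,0,0,0,0],[0.0137,-0.0306,0,0,0,0,0]]

```text
clock: 11.18
ee_pos: [588.4, -29.6, 236.8]
ee_rot: [-0.0, 0.999, 0.035, -0.0]
contact_force: [0.1, -0.3, -0.5]
finger_gap: 18.5
gripper_force: 58.8
```

Call:
play_rows:
  plan:
    - [[0,0,0.015,0,0,0,0],[0,0,0.012,0,0,0,0],[0,0,0.003,0,0,0,0],[0,0,0,0,0,0,0],[0,0,0,0,0,0,0]]

```text
clock: 11.6
ee_pos: [588.0, -32.3, 207.4]
ee_rot: [0.0, 0.999, 0.034, -0.0]
contact_force: [-0.4, -0.1, -1.3]
finger_gap: 18.6
gripper_force: 58.9
```

```bash
python3 - <<'E'
from h import *
s=status.sense(); print(np.round(s["ee_pos"],1),s["clock"])
c=cap("wrist"); save(c,"w6"); W=cloud(c)
P=W.reshape(-1,3); P=P[~np.isnan(P[:,0])]
m=(abs(P[:,2]-112)<3)&(P[:,1]<20)&(P[:,1]>-110)&(P[:,0]>540)&(P[:,0]<640); r=cv2.minAreaRect(P[m][:,:2].astype(np.float32)); print("lug",r)
a=c["image"][130:260,180:330,::-1]; cv2.imwrite("pics/w6c.png",cv2.resize(a,(690,598),interpolation=cv2.INTER_CUBIC))
E
```

```text
[588.  -32.3 207.4] 11.6
lug ((589.2506713867188, -46.60165023803711), (34.019874572753906, 64.04228973388672), 4.09403657913208)
```

View pics/w6c.png

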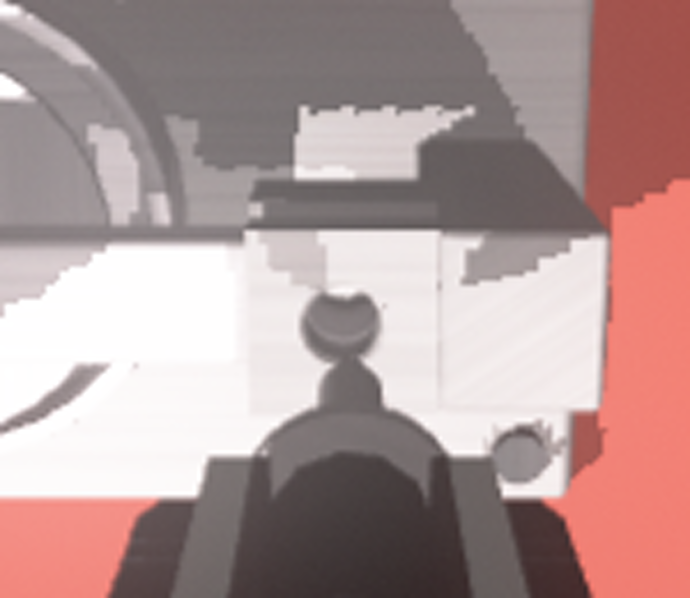

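```bash
python3 - <<'E'
from h import *
s=status.sense(); c=cap("wrist"); p=np.array(s["ee_pos"]);A=rot(s["ee_rot"]).T
for n,u,v,z in [("hole",254.1,200.9,112),("tip",256.1,207.8,p[2]-72.7),("shank",256.3,212,p[2]-60)]: print(n,(A@(ray(c,u,v,z)-p)).round(2))
W=cloud(c); q=W[206:218,246:268].reshape(-1,3)-p; q=(A@q.T).T; 
for a in (45,50,55,60,65,70):
    m=(q[:,2]>a)&(q[:,2]<a+5)&(abs(q[:,0])<9); 
    if m.sum(): print(a,m.sum(),q[m].mean(0).round(2),q[m].max(0).round(1),q[m].min(0).round(1))
E
```

```text
hole [-0.88 -0.57 95.78]
tip [ 0.93  1.04 72.7 ]
shank [ 2.11  1.17 60.  ]
45 23 [ 3.64  0.61 48.26] [ 4.5  4.3 49.8] [ 2.2 -3.  45.4]
50 33 [ 3.31  0.57 52.47] [ 4.3  5.  54.9] [ 1.3 -3.8 50. ]
55 31 [ 3.13  0.58 57.48] [ 4.3  5.1 60. ] [ 1.  -3.9 55.2]
60 19 [ 3.14  0.78 61.59] [ 4.1  5.1 64.5] [ 1.1 -3.9 60. ]
65 2 [ 3.1   0.6  65.77] [ 3.2  1.7 66.2] [ 3.  -0.5 65.4]
70 2 [ 1.47 -0.49 71.78] [ 1.6  0.2 73.3] [ 1.4 -1.2 70.3]
```

Call:
play_rows:
  plan:
    - [[0,-0.0012,0,0,0,0,0],[0,0,0.01,0,0,0,0],[0,0,0.01,0,0,0,0],[0,0,0.006,0,0,0,0],[0,0,0,0,0,0,0]]

```text
clock: 12.12
ee_pos: [587.3, -30.1, 179.0]
ee_rot: [-0.0, 0.999, 0.035, -0.002]
contact_force: [-0.6, 0.6, -2.6]
finger_gap: 18.9
gripper_force: 58.9
```

Call:
play_rows:
  plan:
    - [[0,0,0.003,0,0,0,0],[0,0,0.003,0,0,0,0],[0,0,0.003,0,0,0,0],[0,0,0,0,0,0,0],[0,0,0,0,0,0,0]]

```text
clock: 12.53
ee_pos: [588.0, -30.1, 172.3]
ee_rot: [-0.0, 0.999, 0.035, -0.0]
contact_force: [0.5, -0.9, -0.8]
finger_gap: 18.5
gripper_force: 58.9
```

Call:
play_rows:
  plan:
    - [[0,0.0006,0.002,0,0,0,0],[0,0,0.003,0,0,0,0],[0,0,0.003,0,0,0,0],[0,0,0.003,0,0,0,0],[0,0,0.002,0,0,0,0]]

```text
clock: 12.95
ee_pos: [588.0, -30.7, 158.7]
ee_rot: [-0.0, 0.999, 0.035, -0.0]
contact_force: [0.8, -0.4, -2.3]
finger_gap: 18.5
gripper_force: 58.9
```

Call:
play_rows:
  plan:
    - [[0,0,0.002,0,0,0,0],[0,0,0.002,0,0,0,0],[0,0,0.002,0,0,0,0],[0,0,0.002,0,0,0,0],[0,0,0,0,0,0,0]]

```text
clock: 13.37
ee_pos: [588.0, -30.7, 150.8]
ee_rot: [-0.0, 0.999, 0.035, -0.0]
contact_force: [0.5, -0.2, -0.5]
finger_gap: 18.4
gripper_force: 58.9
```

Call:
play_rows:
  plan:
    - [[0,0,0.002,0,0,0,0],[0,0,0.003,0,0,0,0],[0,0,0.003,0,0,0,0],[0,0,0.003,0,0,0,0],[0,0,0.003,0,0,0,0]]

```text
clock: 13.78
ee_pos: [588.1, -30.7, 136.9]
ee_rot: [-0.0, 0.999, 0.035, -0.0]
contact_force: [0.1, 0.9, -0.9]
finger_gap: 18.7
gripper_force: 58.9
```

Call:
play_rows:
  plan:
    - [[0,0,0.0015,0,0,0,0],[0,0,0.001,0,0,0,0],[0,0,0,0,0,0,0],[0,0,0,0,0,0,0],[0,0,0,0,0,0,0]]

```text
clock: 14.2
ee_pos: [588.2, -30.7, 135.0]
ee_rot: [0.0, 0.999, 0.035, 0.0]
contact_force: [-0.2, -0.6, -0.8]
finger_gap: 18.5
gripper_force: 58.9
```

Call:
play_rows:
  plan:
    - [[0,0,0.0008,0,0,0,0],[0,0,0.0008,0,0,0,0],[0,0,0.0004,0,0,0,0],[0,0,0,0,0,0,0],[0,0,0,0,0,0,0]]

```text
clock: 14.62
ee_pos: [588.1, -30.7, 132.8]
ee_rot: [0.0, 0.999, 0.035, 0.0]
contact_force: [-0.3, 0.4, -0.1]
finger_gap: 18.2
gripper_force: 58.9
```

Call:
play_rows:
  plan:
    - [[0,0,0.0004,0,0,0,0],[0,0,0.0003,0,0,0,0],[0,0,0.0003,0,0,0,0],[0,0,0,0,0,0,0],[0,0,0,0,0,0,0]]

```text
clock: 15.03
ee_pos: [588.2, -30.7, 132.7]
ee_rot: [0.0, 0.999, 0.035, 0.0]
contact_force: [-5.2, 0.8, 9.4]
finger_gap: 18.6
gripper_force: 59.5
```

Call:
play_rows:
  plan:
    - [[0,0,-0.0005,0,0,0,0.2],[0,0,0,0,0,0,0.35],[0,0,0,0,0,0,0.6],[0,0,0,0,0,0,0.6],[0,0,0,0,0,0,0.6]]

```text
clock: 15.45
ee_pos: [588.1, -30.7, 132.1]
ee_rot: [0.0, 0.999, 0.035, -0.0]
contact_force: [-1.0, -0.6, -0.8]
finger_gap: 51.3
gripper_force: 0.0
```

Call:
play_rows:
  plan:
    - [[0,0,-0.01,0,0,0,0.6],[0,0,-0.03,0,0,0,0.6],[0,0,-0.04,0,0,0,0.6],[0,0,-0.03,0,0,0,0.6],[-0.02,0,-0.01,0,0,0,0.6]]

```text
clock: 15.87
ee_pos: [570.4, -32.1, 257.9]
ee_rot: [0.001, 0.999, 0.035, 0.004]
contact_force: [0.5, -0.2, 0.8]
finger_gap: 50.8
gripper_force: 0.0
```

Call:
play_rows:
  plan:
    - [[-0.02,0,0,0,0,0,0.6],[-0.01,0,0,0,0,0,0.6],[0,0,0,0,0,0,0.6],[0,0,0,0,0,0,0.6],[0,0,0,0,0,0,0.6]]

```text
clock: 16.28
ee_pos: [538.8, -34.2, 252.6]
ee_rot: [0.0, 0.999, 0.035, 0.0]
contact_force: [0.7, 0.7, -0.8]
finger_gap: 51.2
gripper_force: 0.0
```

```bash
python3 - <<'E'
from h import *
s=status.sense(); print(np.round(s["ee_pos"],1),s["clock"],s["finger_gap"])
c=cap("wrist"); W=cloud(c); a=c["image"][60:240,60:340,::-1]; cv2.imwrite("pics/w7.png",cv2.resize(a,(784,504)))
P=W.reshape(-1,3); P=P[~np.isnan(P[:,0])]; d=np.hypot(P[:,0]-588,P[:,1]+31.5)
for a,b in [(105,113.5),(113.5,119),(119,140),(140,146),(146,158)]:
    m=(P[:,2]>a)&(P[:,2]<b)&(d<22); print(a,m.sum(),P[m].mean(0).round(1) if m.any() else 0, np.median(P[m][:,2]).round(1) if m.any() else 0)
E
```

```text
[538.8 -34.2 252.6] 16.2833 51.247547413333955
105 711 [590.  -34.8 111.9] 111.9
113.5 261 [592.3 -31.1 115.9] 115.9
119 15 [596.1 -30.4 130.6] 130.5
140 6 [595.8 -30.7 142.8] 142.8
146 491 [587.7 -31.4 151.8] 151.8
```

View pics/w7.png

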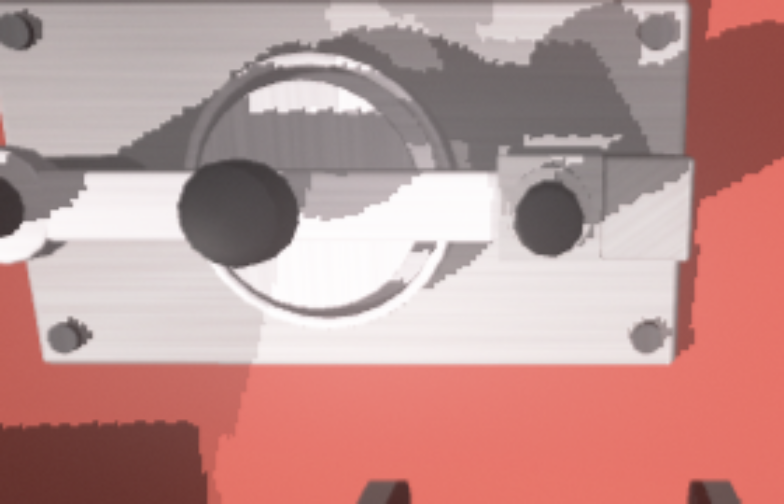

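The pin stands upright in the fork, its knob at (550,217) in the crop. The collar top measures 115.9 mm and the knob top 151.8 mm, as expected for a flush seat. The bar is shut and the gripper is clear.

```bash
python3 -c "
from station import bot
print(bot.hand_in())"
```

```text
the job is handed in; nothing more can be done
None
```

The crossbar is pushed home against its stop, and the pin is down through both lugs and the bar's eye with its collar flush on the upper lug and released; the jar, bowl and spatula were not approached, and the job is handed in at about 16 s.

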